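Bring the connector bin home on the assembly line

ROBOT

A 6-joint arm with a two-finger parallel gripper is mounted at the origin on the work surface. World frame = base frame: x ahead of the robot, y to its left, z up, the work surface at z = 0. Lengths are in m, angles in rad, forces in N, time in s.
With the tool pointing down it reaches from about 0.25 to 0.85 m from the base axis. Payload 12.5 kg.
Tool frame: the origin (TCP) lies on the mounting face of the last link; the fingertips stand 186 mm ahead of it and the grasp point (between the pads) lies 167 mm ahead of it; z points along the fingers, y is the line along which they close (so a half turn about z gives the same grasp; the last joint's range is limited). The gripper opens to 93 mm and grips with 3 to 60 N. Pads are 15 mm wide; open, the fingers measure 128 mm over their backs; the gripper's body (75 mm by 188 mm) begins 65 mm behind the grasp point.
Start: joints at [-1.342, 0.351, 1.652, -0, 1.139, -0.085], TCP at [0.17, -0.523, 0.405] pointing down, gripper open.
Joint ranges: [-2.75, 2.75], [-0.79, 2.1], [0.01, 2.65], [-1.57, 4.71], [0.07, 3.14], [-2.87, 2.87]. Speed limits (rad/s): [2.22, 2.22, 2.79, 3.14, 3.14, 3.14].

INTERFACE

Orientations are given as a unit quaternion [x, y, z, w].
In Python, from bench import arm, imaging gives the robot as it stands. The module is installed in compiled form; this text tells all that it offers.
- The arm moves only by the tool arm_command, never from a script. Its argument "steps" is one flat list of numbers, 7 for each row, row after row: the turn, a rotation vector about the world's x, y, z in degrees, then the shift along the world's x, y, z in m, then the closure, from 0 (fully open) to 1 (shut). A call has 1 to 5 rows; each row is the pose to reach, as a shift and turn from the pose commanded when the call began; what a row does not reach only later rows make up. A row lasts 1/12 s, in which the tool goes at most 41.7 mm and 7.16 degrees, less where a joint would pass 70% of its speed; a pose out of reach is approached as far as the arm can. A call with a gripper value outside its range is refused whole. The fingers move at their own pace and stop on an object; "squeeze" is the grip in N (left out, the last holds). Time passes only in rows, so rows that repeat a pose let the fingers close. It gives the time, the measured TCP pose, the force, the opening and the grip force at its end, in the units of the state.
- arm.read_state(): the state, without advancing time (a new reading comes with each control period).
- imaging.snapshot(name): name is "side" or "top" or "wrist"; returns (picture, depth): 420x560x3 uint8, red, green, blue; 420x560 float32, m along the optical axis (not along the pixel's ray), 0 where there is no reading.
- imaging.calibration(name): a dict with "fx", "fy", "cx", "cy" (pixels), "cam_to_world" (4x4, takes a point from camera to world coordinates). Camera axes: x right, y down, z forward; pixel columns grow to the right and rows downward; lengths in m; the calibration is good to about 2 mm. A picture is of the moment at which its call begins: read the wrist's pose just before it. calibration takes no time and is no camera call; for the wrist camera it gives the pose at the moment of the call.
- arm.hand_in(): hands the job in; it is judged then, once.
Trained networks look in the newest picture that a camera, given by its name, has taken for a name from the list of things; names that differ only in an ending like _2 or _b are one class to them, and where a whole thing is asked for, a point or a joint stands for the part that bears it (a point fixed in the world has none). Each returns a list of dicts, best first, with "confidence" (0 to 1); they miss things now and then, are a little off and sometimes report something else, mostly with a low value. They report only what shows in the picture. A call takes as long as a camera call.
- imaging.search_frame(camera, thing): "bbox" ([centre column, centre row, width, height] in pixels, round what is visible of it).
- imaging.regions_of(camera, thing): "pixels" (420x560 bool, what is visible of it) and "bbox" ([centre column, centre row, width, height] in pixels, round what is visible of it).
The state is a dict: "time": time; "joint_positions": joint angles; "qd": joint speeds; "effort": joint torques, N m; "position": TCP position; "tcp_rot": TCP orientation; "force": force on the tool from outside, world axes, zero at the start; "torque": the same for the moment, N m; "grip_width": finger opening in m; "gripper_force": force on a finger pad.
Only numpy, scipy, OpenCV 4.12 (cv2) and the standard library are available. Lean on these libraries where they do the work, as an engineer would, in place of code of your own. Each camera call takes 0.05 s, during which the arm holds its last target. There are 200 camera calls.

TASK

Hook a fingertip behind the far lip of the blue bin of white connectors and drag it gently, without lifting or tipping it, along its dock until its front is right home against the yellow stop with the red switch pushed fully in, and seat it there with a firm, steady pull of about 16 newtons (at least 12, never over 22). Then, with the bin left there, press the green confirm button gently all the way down and let go of it. Disturb nothing else on the bench.

Things in the scene. Friction and masses are not known exactly. Their poses are not given: they have to be found in the camera images.
- dock: Fixed aluminium plate 290 (x) x 170 (y) x 6 mm thick; origin at the centre of its underside; x is the lane, away from the robot. White side guides, 25 mm above the plate: straight lane 105 mm wide from x = -135 to -70 mm, funnel widening to 145 mm at x = -20, then none. A fixed yellow stop 44 mm high crosses the lane; its face lies somewhere in x = -120 to -85 mm, NOT measured: feel for it.
- bin: Loose blue bin of white connectors, 110 (x) x 100 (y) x 60 mm high, lip 10 mm high standing 6 mm out all round; full to 10 mm below the rim. Origin: centre of its underside; x away from the robot. 0.6 to 0.95 kg; starts up to 0.07 rad askew; pulled on the half that lags, it straightens in the funnel. It drags at 2 to 8 N and stays where left. Home, its centre is 55 mm from the stop face. At most 22 N on it.
- far_lip (a point): Middle of the bin's far lip: outer, upper edge, 61 mm beyond the bin's centre, 60 mm above its underside. Behind it the bench is free for 50 mm or more; the wall below the lip is 6 mm nearer the robot than the lip's edge. At the start the lip is 150 to 217 mm beyond the stop face.
- switch (a joint): Red sprung plunger, 14 mm across, in the middle of the stop's face: 0 = standing 7 mm proud of the face; 0.007 m = pushed in flush. It takes under 2 N, so the bin's own friction holds it in. Over 0.0052 counts as pushed in. Behind it the stop face is rigid: once the bin meets it the force rises steeply, so pull slowly and stop by feel.
- call_box: Fixed grey box 80 (x) x 70 (y) x 40 mm high beside the dock, on the left or the right, with the green confirm button in the middle of its top. Origin at the centre of its underside. Press with no more than 25 N.
- confirm (a joint): Green push button: 0 = up, 0.006 m = fully down (5 N, sprung back when let go); over 0.0045 counts as pressed.
- confirm_top (a point): Centre of the top of the green button, 32 mm across. The button is pressed straight down.
- red_bin: Bystander, to be left alone: the same blue bin full of red connectors, loose. Origin at the centre of its underside.
- black_bin: Bystander, to be left alone: the same blue bin full of black connectors, loose. Origin at the centre of its underside.
- tip_cleaner: Bystander, to be left alone: black round pot 76 mm across and 54 mm high with brass wool on top, loose. Origin at the centre of its underside.
- screwdriver: Bystander, to be left alone: screwdriver 170 mm long, loose.
- flux_jar: Bystander, to be left alone: amber jar 48 mm across and 75 mm high, loose. Origin at the centre of its underside.

How it is judged:
By the outcome, as a careful person would: the job done as asked, in the order asked, and still so for the second after the job is handed in, with the robot touching nothing.
It also fails if it takes over 64 s, if anything falls off the work surface, if the arm or the gripper's body presses on something with over 40 N, if the wrist force passes 120 N, or if a joint passes its speed limit or range.

## Working session

There is one attempt and no reset: what is moved stays moved. The work goes in short steps, Python scripts to look and compute and a tool call to move; the robot and the scene stay as the last step left them, time stands still between calls to the robot, and variables do not carry over. Pictures are saved under pics/ and viewed, at most 10 in all, crops included, and the job is handed in when it is done.

Besides the shell and the picture viewer there is one more tool, called after "Request:" by a JSON object that holds its "op" and its "data", one argument or row to a line. arm_command: Moves the arm, as the interface text tells. Its arguments: {"type":"object","properties":{"steps":{"type":"array","items":{"type":"number"}},"squeeze":{"type":"number"}},"required":["steps"]}

```bash
mkdir -p pics
cat > h.py <<'E'
import numpy as np, cv2
from bench import arm, imaging
def snap(n,f=None):
    c=imaging.calibration(n); p,d=imaging.snapshot(n)
    if f: cv2.imwrite('pics/'+f,p[:,:,::-1])
    v,u=np.mgrid[:420,:560]
    P=np.stack([(u-c['cx'])/c['fx']*d,(v-c['cy'])/c['fy']*d,d,np.ones_like(d)],-1)@np.array(c['cam_to_world']).T
    P=P[...,:3].copy(); P[d==0]=np.nan
    return p,d,P
E
python3 - <<'E'
from h import *
s=arm.read_state();print(s['time'],s['position'],s['tcp_rot'],s['force'],s['grip_width'])
np.set_printoptions(precision=4,suppress=True)
for n in ('top','side'):
    p,d,P=snap(n,n+'1.png')
    for t in ('bin','dock','call_box','confirm','red_bin','black_bin','tip_cleaner','screwdriver','flux_jar','switch'):
        for r in imaging.regions_of(n,t)[:2]:
            m=r['pixels']; q=P[m]; q=q[~np.isnan(q[:,0])]
            if len(q): print(n,t,round(r['confidence'],2),np.round(r['bbox']),np.percentile(q,[3,50,97],axis=0).round(3).tolist())
E
```

```text
0.0 [ 0.16977524 -0.5230093   0.40421179] [ 9.87710507e-01  1.56293425e-01 -4.15837355e-05 -5.62922649e-04] [-0.81243942  0.43531888 -0.06365852] 0.09347325896588476
top bin 0.95 [252. 206.  49.  55.] [[0.521, 0.007, 0.048], [0.58, 0.06, 0.059], [0.637, 0.111, 0.069]]
top dock 0.94 [252. 220.  74. 120.] [[0.419, -0.025, 0.001], [0.518, 0.06, 0.006], [0.697, 0.145, 0.032]]
top call_box 0.94 [401. 269.  34.  38.] [[0.395, -0.336, 0.02], [0.432, -0.297, 0.041], [0.472, -0.265, 0.063]]
top red_bin 0.92 [139. 163.  54.  51.] [[0.626, 0.285, 0.01], [0.684, 0.339, 0.051], [0.743, 0.392, 0.063]]
top black_bin 0.88 [410. 177.  55.  52.] [[0.599, -0.382, 0.005], [0.658, -0.327, 0.051], [0.715, -0.274, 0.063]]
top tip_cleaner 0.59 [154. 262.  30.  31.] [[0.41, 0.261, 0.002], [0.443, 0.292, 0.041], [0.479, 0.326, 0.055]]
top screwdriver 0.57 [456. 265.   7.  66.] [[0.374, -0.448, 0.012], [0.42, -0.438, 0.022], [0.517, -0.425, 0.028]]
top flux_jar 0.88 [ 98. 232.  28.  21.] [[0.496, 0.403, 0.005], [0.517, 0.418, 0.073], [0.539, 0.444, 0.079]]
side bin 0.86 [259. 233.  52.  51.] [[0.523, 0.008, 0.
[... 572 characters left out ...]
.062], [0.446, -0.29, 0.065]]
side red_bin 0.73 [178. 324.  69.  59.] [[0.625, 0.287, 0.01], [0.683, 0.345, 0.052], [0.741, 0.394, 0.062]]
side red_bin 0.52 [242. 381.  22.  35.] [[0.495, 0.409, 0.013], [0.514, 0.433, 0.074], [0.536, 0.449, 0.078]]
side black_bin 0.74 [265. 131.  49.  42.] [[0.6, -0.382, 0.001], [0.658, -0.312, 0.05], [0.716, -0.273, 0.062]]
side tip_cleaner 0.81 [290. 333.  34.  36.] [[0.412, 0.266, 0.004], [0.443, 0.303, 0.041], [0.476, 0.329, 0.054]]
side screwdriver 0.61 [334. 124.  48.   9.] [[0.374, -0.448, 0.007], [0.414, -0.433, 0.02], [0.52, -0.424, 0.028]]
side flux_jar 0.73 [243. 380.  22.  32.] [[0.496, 0.408, 0.014], [0.514, 0.433, 0.074], [0.534, 0.449, 0.078]]
```

```bash
python3 - <<'E'
import cv2
p=cv2.imread('pics/top1.png'); cv2.imwrite('pics/c.png',cv2.resize(p[140:300,60:480],(800,305),interpolation=cv2.INTER_CUBIC))
p=cv2.imread('pics/top1.png'); cv2.imwrite('pics/c2.png',cv2.resize(p[150:290,190:315],(535,600),interpolation=cv2.INTER_CUBIC))
E
python3 - <<'E'
from h import *
p,d,P=snap('top')
ok=lambda r:P[r&~np.isnan(P[...,0])]
# dock: white guides / plate via height
r=imaging.regions_of('top','dock')[0]['pixels']; b=imaging.regions_of('top','bin')[0]['pixels']
q=ok(r)
for lo,hi in((.002,.012),(.025,.036),(.04,.06)):
    k=q[(q[:,2]>lo)&(q[:,2]<hi)]
    if len(k)>4: print('dock z',lo,len(k),cv2.minAreaRect((k[:,:2]*1000).astype('f')),k.min(0).round(3),k.max(0).round(3))
q=ok(b); k=q[q[:,2]>.06]
print('bin',cv2.minAreaRect((q[:,:2]*1000).astype('f')),cv2.minAreaRect((k[:,:2]*1000).astype('f')))
# yellow, green
h=cv2.cvtColor(p,cv2.COLOR_RGB2HSV)
for nm,lo,hi in(('yellow',20,35),('green',45,85),):
    m=(h[...,0]>=lo)&(h[...,0]<=hi)&(h[...,1]>110)&(h[...,2]>60)
    n,l,s,c=cv2.connectedComponentsWithStats(m.astype('u1'))
    for i in range(1,n):
        if s[i,4]>15: k=ok(l==i); print(nm,s[i],np.nanmin(k,0).round(3),np.nanmedian(k,0).round(3),np.nanmax(k,0).round(3))
E
```

```text
dock z 0.002 4287 ((559.5123291015625, 59.19755935668945), (293.0461120605469, 175.89952087402344), 5.223179340362549) [ 0.407 -0.034  0.002] [0.711 0.157 0.012]
dock z 0.025 388 ((480.13232421875, 52.64979934692383), (113.95794677734375, 161.70428466796875), 5.1819586753845215) [ 0.418 -0.023  0.026] [0.544 0.138 0.036]
dock z 0.04 10 ((478.5057373046875, 48.70296859741211), (80.85954284667969, 105.30794525146484), 4.21278715133667) [ 0.434 -0.001  0.043] [0.523 0.099 0.058]
bin ((578.922607421875, 61.71916198730469), (123.19351959228516, 118.53770446777344), 3.4046289920806885) ((579.28173828125, 59.55115509033203), (122.76362609863281, 112.25617980957031), 3.959749698638916)
yellow [ 49 248   4   5  19] [ 0.47   0.546 -0.002] [0.474 0.553 0.011] [0.48  0.558 0.017]
yellow [235 257  41  11 303] [0.434 0.001 0.022] [0.447 0.049 0.05 ] [0.459 0.096 0.062]
yellow [  3 380   6   6  29] [0.154 0.63  0.008] [0.162 0.634 0.018] [0.167 0.641 0.024]
yellow [ 35 380   5   6  29] [0.155 0.553 0.01 ] [0.162 0.558 0.019] [0.167 0.565 0.026]
yellow [ 67 380   5   6  27] [0.156 0.479 0.012] [0.16
[... 570 characters left out ...]
531  0.019] [ 0.166 -0.525  0.023]
yellow [528 383   5   6  29] [ 0.153 -0.615  0.011] [ 0.161 -0.608  0.017] [ 0.166 -0.599  0.025]
green [ 33 219  26  31 483] [ 0.477  0.535 -0.002] [0.51  0.566 0.005] [0.552 0.604 0.013]
green [ 39 254  14   3  18] [0.46  0.55  0.002] [0.463 0.568 0.005] [0.465 0.582 0.009]
green [397 262  14  14 157] [ 0.418 -0.321  0.048] [ 0.434 -0.303  0.062] [ 0.449 -0.288  0.069]
green [   0  378  151   42 5035] [0.077 0.293 0.002] [0.121 0.466 0.012] [0.172 0.65  0.028]
green [ 398  380  148   40 2786] [ 0.08  -0.646  0.002] [ 0.134 -0.497  0.011] [ 0.276 -0.152  0.728]
green [541 406   5   5  19] [ 0.103 -0.644  0.008] [ 0.108 -0.637  0.012] [ 0.177 -0.473  0.335]
```

View pics/c2.png

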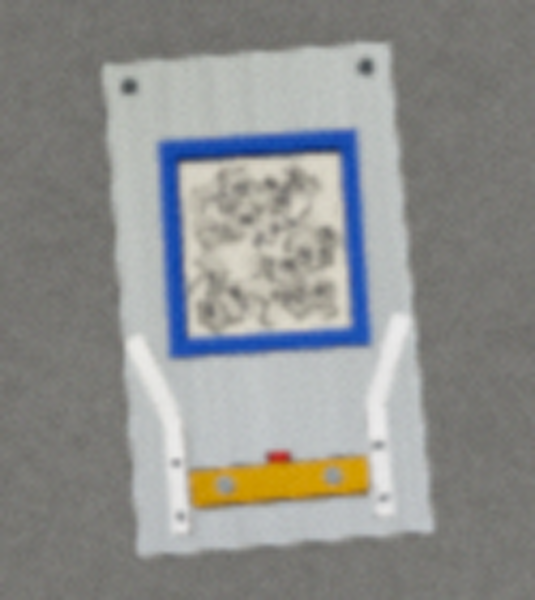

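View pics/side1.png

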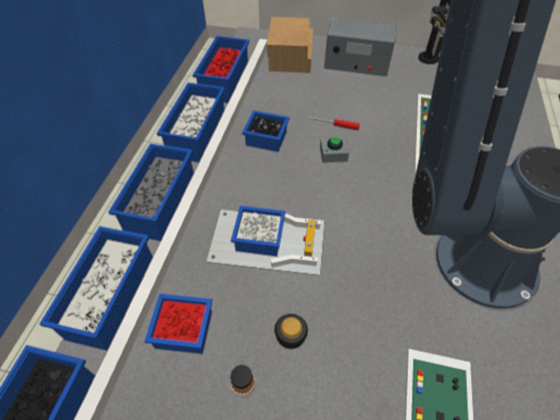

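Top picture: the dock lies at about (0.560, 0.059) with a yaw of about +5.2°. The bin is at about (0.579, 0.060) with a yaw of about 3.8°, so its +y side lags. The yellow stop is at crop rows 465–505, and the button is at about (0.434, -0.304, 0.062). The side picture agrees and shows a clear path. I'll move above and behind the far lip with the fingers shut.

Request:
{"op": "arm_command", "data": {
  "steps": [0, 0, -2.56, 0.0263, 0.0299, 0, 1, 0, 0, -5.12, 0.0526, 0.0598, 0, 1, 0, 0, -7.68, 0.0789, 0.0897, 0, 1, 0, 0, -10.24, 0.1052, 0.1196, 0, 1, 0, 0, -12.8, 0.1315, 0.1495, 0, 1],
  "squeeze": 10
}}

```text
time: 1.67
position: [0.3021, -0.3721, 0.4048]
tcp_rot: [0.999, 0.044, 0.0, 0.0]
force: [-0.3, -1.4, -0.0]
grip_width: 0.0642
gripper_force: 0.0
```

Request:
{"op": "arm_command", "data": {
  "steps": [0, 0, 0, 0.0263, 0.0299, 0, 1, 0, 0, 0, 0.0526, 0.0598, 0, 1, 0, 0, 0, 0.0789, 0.0897, 0, 1, 0, 0, 0, 0.1052, 0.1196, 0, 1, 0, 0, 0, 0.1315, 0.1495, 0, 1]
}}

```text
time: 2.08
position: [0.4337, -0.2223, 0.405]
tcp_rot: [0.999, 0.045, 0.0, 0.0]
force: [0.4, -1.2, 0.3]
grip_width: 0.0308
gripper_force: 0.0
```

Request:
{"op": "arm_command", "data": {
  "steps": [0, 0, 0, 0.0263, 0.0299, 0, 1, 0, 0, 0, 0.0526, 0.0598, 0, 1, 0, 0, 0, 0.0789, 0.0897, 0, 1, 0, 0, 0, 0.1052, 0.1196, 0, 1, 0, 0, 0, 0.1315, 0.1495, 0, 1]
}}

```text
time: 2.5
position: [0.5653, -0.0727, 0.4048]
tcp_rot: [0.999, 0.045, 0.0, 0.0]
force: [-0.1, -1.2, 1.0]
grip_width: 0.001
gripper_force: 0.0
```

Request:
{"op": "arm_command", "data": {
  "steps": [-0.18, 1.99, 0, 0.0263, 0.0299, 0, 1, -0.36, 3.98, 0, 0.0526, 0.0598, 0, 1, -0.54, 5.98, 0, 0.0789, 0.0897, 0, 1, -0.72, 7.97, 0, 0.1052, 0.1196, 0, 1, -0.9, 9.96, 0, 0.1315, 0.1495, 0, 1]
}}

```text
time: 2.92
position: [0.6967, 0.0767, 0.4047]
tcp_rot: [0.995, 0.045, -0.088, 0.004]
force: [0.5, -0.1, 0.3]
grip_width: 0.0004
gripper_force: 0.0
```

Run:
```python
from h import *
from scipy.spatial.transform import Rotation as R
np.set_printoptions(precision=4,suppress=True)
s=arm.read_state();M=R.from_quat(s['tcp_rot']).as_matrix();print(s['time'],np.array(s['position']),s['force'],s['grip_width']);print(M, np.array(s['position'])+.186*M[:,2])
p,d,P=snap('wrist','w1.png')
h=cv2.cvtColor(p,cv2.COLOR_RGB2HSV)
m=(h[...,0]>100)&(h[...,0]<125)&(h[...,1]>130)&(P[...,2]>.058)&(P[...,2]<.075)
q=P[m];print(len(q))
if len(q)>50: print(cv2.minAreaRect((q[:,:2]*1000).astype('f')),np.percentile(q,[1,50,99],axis=0))
```

```text
2.9167 [0.6967 0.0767 0.4047] [ 0.4881 -0.1385  0.3059] 0.00035953742465825804
[[ 0.9805  0.0905 -0.1745]
 [ 0.089  -0.9959 -0.0161]
 [-0.1752  0.0003 -0.9845]] [0.6643 0.0737 0.2216]
4782
((670.782958984375, 109.88156127929688), (234.36412048339844, 501.42266845703125), 10.74591064453125) [[0.5709 0.0027 0.0582]
 [0.6393 0.2794 0.0607]
 [0.7521 0.3498 0.0672]]
```

View pics/w1.png

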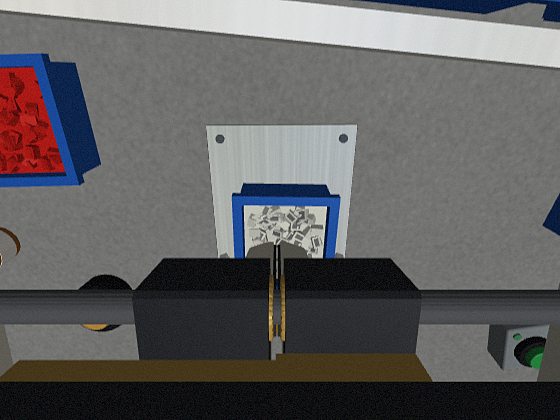

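The wrist picture shows the bin's far lip at row ~195 (cols 233–340), with clear dock plate beyond it. The fingers are shut. I'll measure the lip edge while partly lowered.

Request:
{"op": "arm_command", "data": {
  "steps": [0, 0, 0, 0, 0, -0.028, 1, 0, 0, 0, 0, 0, -0.056, 1, 0, 0, 0, 0, 0, -0.084, 1, 0, 0, 0, 0, 0, -0.11, 1, 0, 0, 0, 0, 0, -0.13, 1]
}}

```text
time: 3.38
position: [0.6953, 0.0749, 0.2722]
tcp_rot: [0.995, 0.045, -0.088, 0.004]
force: [-0.3, -0.6, -0.4]
grip_width: 0.0009
gripper_force: 0.0
```

Run:
```python
from h import *
from scipy.spatial.transform import Rotation as R
np.set_printoptions(precision=4,suppress=True)
s=arm.read_state();M=R.from_quat(s['tcp_rot']).as_matrix();print(s['time'],s['force'], np.array(s['position'])+.186*M[:,2])
c=np.array([.5595,.0592]);a=np.deg2rad(5.2);L=np.array([[np.cos(a),np.sin(a)],[-np.sin(a),np.cos(a)]])
for n in('wrist','top'):
    p,d,P=snap(n,n+'2.png')
    h=cv2.cvtColor(p,cv2.COLOR_RGB2HSV)
    D=(P[...,:2]-c)@L.T
    m=(h[...,0]>100)&(h[...,0]<130)&(h[...,1]>110)&(P[...,2]>.056)&(P[...,2]<.075)&(abs(D[...,0])<.13)&(abs(D[...,1])<.09)
    q=D[m]
    if len(q)<20: print(n,len(q));continue
    print(n,len(q),np.percentile(q,[1,50,99],axis=0),'z',np.median(P[m][:,2]))
    # far edge by bins in y
    for y in(-.04,-.02,0,.02,.04):
        k=q[abs(q[:,1]-y)<.008]
        if len(k)>3: print(y,np.percentile(k[:,0],[2,98]))
tip=np.array(s['position'])+.186*M[:,2];print('tip dock',L@(tip[:2]-c))
```

```text
3.3833 [-0.277  -0.567  -0.3847] [0.6628 0.072  0.0891]
wrist 0
top 18
tip dock [0.104  0.0033]
```

View pics/wrist2.png

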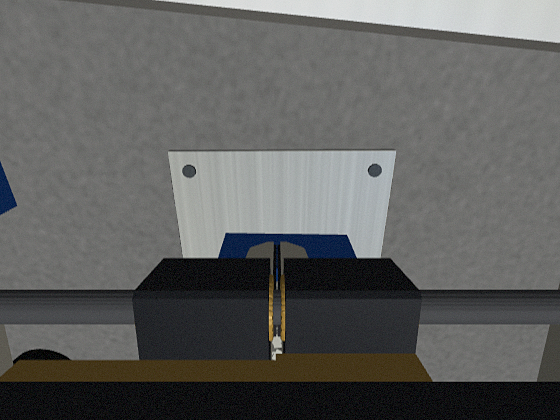

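The wrist picture shows the fingertips (row ~242) centred over the bin's dark far wall (rows 233–257). By the top-view fit they are about 23 mm beyond the lip, so I'll lower behind it.

Request:
{"op": "arm_command", "data": {
  "steps": [0, 0, 0, 0, 0, -0.012, 1, 0, 0, 0, 0, 0, -0.024, 1, 0, 0, 0, 0, 0, -0.036, 1, 0, 0, 0, 0, 0, -0.046, 1, 0, 0, 0, 0, 0, -0.054, 1]
}}

```text
time: 3.9
position: [0.6957, 0.0749, 0.2196]
tcp_rot: [0.995, 0.045, -0.087, 0.004]
force: [0.5, -0.1, 0.7]
grip_width: 0.0006
gripper_force: 0.0
```

```bash
cat > st.py <<'E'
from h import *
from scipy.spatial.transform import Rotation as R
np.set_printoptions(precision=4,suppress=True)
s=arm.read_state();M=R.from_quat(s['tcp_rot']).as_matrix();c=np.array([.5595,.0592]);a=np.deg2rad(5.2);L=np.array([[np.cos(a),np.sin(a)],[-np.sin(a),np.cos(a)]])
tip=np.array(s['position'])+.186*M[:,2];print(s['time'],'tip dock',L@(tip[:2]-c),tip[2],'F dock',L@s['force'][:2],s['force'][2])
E
python3 - <<'E'
from st import *
p,d,P=snap('side','s3.png')
cv2.imwrite('pics/s3c.png',cv2.resize(p[180:300,180:340][...,::-1],(800,600),interpolation=cv2.INTER_CUBIC))
E
```

```text
3.9 tip dock [0.1046 0.0033] 0.03641044941855448 F dock [ 0.474  -0.1697] 0.6663830878443713
```

View pics/s3c.png

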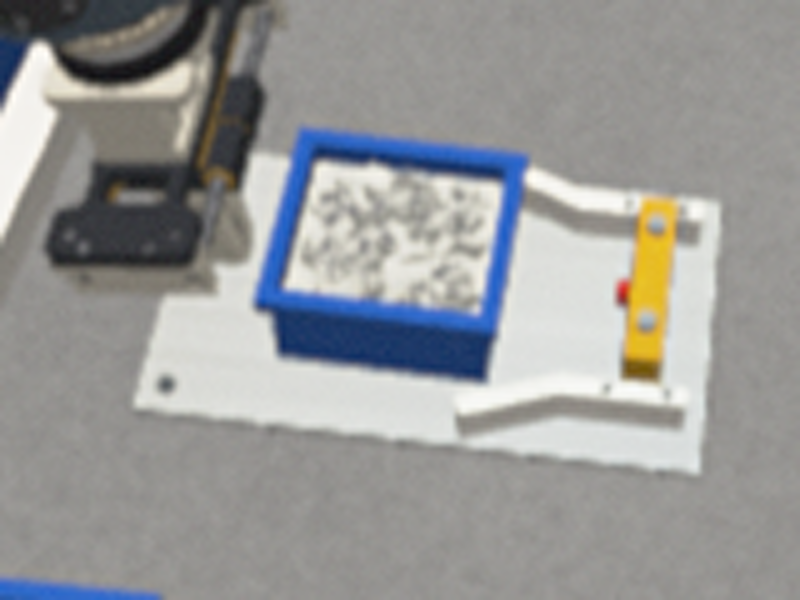

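The side picture shows the fingers standing clear behind the far lip (crop x ~210 against lip x ~260–300), with the bin untouched. I'll approach in small steps along the lane.

Request:
{"op": "arm_command", "data": {
  "steps": [0, 0, 0, -0.002, -0.0002, 0, 1, 0, 0, 0, -0.004, -0.0004, 0, 1, 0, 0, 0, -0.006, -0.0005, 0, 1, 0, 0, 0, -0.008, -0.0007, 0, 1, 0, 0, 0, -0.01, -0.0009, 0, 1]
}}

```text
time: 4.37
position: [0.6856, 0.074, 0.2213]
tcp_rot: [0.995, 0.045, -0.087, 0.004]
force: [-0.1, -0.9, 0.1]
grip_width: 0.0008
gripper_force: 0.0
```

Request:
{"op": "arm_command", "data": {
  "steps": [0, 0, 0, -0.001, -0.0001, 0, 1, 0, 0, 0, -0.002, -0.0002, 0, 1, 0, 0, 0, -0.003, -0.0003, 0, 1, 0, 0, 0, -0.004, -0.0004, 0, 1, 0, 0, 0, -0.005, -0.0005, 0, 1]
}}

```text
time: 4.78
position: [0.6807, 0.0734, 0.2207]
tcp_rot: [0.995, 0.045, -0.087, 0.004]
force: [0.4, 0.6, 0.5]
grip_width: 0.0004
gripper_force: 0.0
```

Request:
{"op": "arm_command", "data": {
  "steps": [0, 0, 0, -0.001, -0.0001, 0, 1, 0, 0, 0, -0.002, -0.0002, 0, 1, 0, 0, 0, -0.003, -0.0003, 0, 1, 0, 0, 0, -0.004, -0.0004, 0, 1, 0, 0, 0, -0.005, -0.0005, 0, 1]
}}

```text
time: 5.2
position: [0.6759, 0.073, 0.2209]
tcp_rot: [0.995, 0.045, -0.087, 0.004]
force: [3.1, -0.3, -2.4]
grip_width: 0.0006
gripper_force: 1.7
```

Contact came at the expected place (3 N), but with this tilt the finger face pushes the lip slightly upward (Fz −2.4). I'll back off and lean the fingers 4° the other way, so the pull holds the bin down.

Request:
{"op": "arm_command", "data": {
  "steps": [0, 0, 0, 0.004, 0.0004, 0, 1, 0, 0, 0, 0.008, 0.0007, 0, 1, 0, 0, 0, 0.01, 0.0009, 0, 1]
}}

```text
time: 5.45
position: [0.6862, 0.0739, 0.2207]
tcp_rot: [0.995, 0.045, -0.087, 0.004]
force: [0.1, -0.3, -0.1]
grip_width: 0.0001
gripper_force: 0.0
```

Request:
{"op": "arm_command", "data": {
  "steps": [0.25, -2.79, 0, -0.009, -0.0008, 0.001, 1, 0.51, -5.58, 0, -0.018, -0.0016, 0.002, 1, 0.76, -8.36, 0, -0.027, -0.0025, 0.0025, 1, 1.02, -11.15, 0, -0.036, -0.0033, 0.0025, 1, 1.27, -13.94, 0, -0.0451, -0.0041, 0.0024, 1]
}}

```text
time: 5.87
position: [0.6404, 0.0697, 0.2231]
tcp_rot: [0.998, 0.045, 0.036, -0.002]
force: [0.4, -0.2, -0.1]
grip_width: 0.0001
gripper_force: 0.0
```

Request:
{"op": "arm_command", "data": {
  "steps": [0, 0, 0, 0, 0, 0, 1, 0, 0, 0, 0, 0, 0, 1]
}}

```text
time: 6.03
position: [0.6408, 0.0698, 0.2233]
tcp_rot: [0.998, 0.045, 0.034, -0.002]
force: [0.1, -0.4, 0.3]
grip_width: 0.0003
gripper_force: 0.0
```

```bash
python3 st.py
```

```text
6.0333 tip dock [0.0946 0.0032] 0.037781728458349484 F dock [ 0.0413 -0.4058] 0.3498139764905095
```

Request:
{"op": "arm_command", "data": {
  "steps": [0, 0, 0, -0.001, -0.0001, 0, 1, 0, 0, 0, -0.002, -0.0002, 0, 1, 0, 0, 0, -0.003, -0.0003, 0, 1, 0, 0, 0, -0.004, -0.0004, 0, 1, 0, 0, 0, -0.005, -0.0005, 0, 1]
}}

```text
time: 6.45
position: [0.6358, 0.0693, 0.2231]
tcp_rot: [0.998, 0.045, 0.035, -0.002]
force: [3.2, 1.2, -0.9]
grip_width: 0.0003
gripper_force: 1.4
```

Request:
{"op": "arm_command", "data": {
  "steps": [0, 0, 0, -0.0012, -0.0001, 0, 1, 0, 0, 0, -0.0024, -0.0002, 0, 1, 0, 0, 0, -0.0036, -0.0003, 0, 1, 0, 0, 0, -0.0048, -0.0004, 0, 1, 0, 0, 0, -0.006, -0.0005, 0, 1]
}}

```text
time: 6.87
position: [0.6296, 0.0688, 0.2232]
tcp_rot: [0.998, 0.045, 0.035, -0.002]
force: [3.8, 1.1, -1.6]
grip_width: 0.0002
gripper_force: 1.5
```

Request:
{"op": "arm_command", "data": {
  "steps": [0, 0, 0, -0.0016, -0.0001, 0, 1, 0, 0, 0, -0.0032, -0.0003, 0, 1, 0, 0, 0, -0.0048, -0.0004, 0, 1, 0, 0, 0, -0.0064, -0.0006, 0, 1, 0, 0, 0, -0.008, -0.0007, 0, 1]
}}

```text
time: 7.28
position: [0.6215, 0.068, 0.2232]
tcp_rot: [0.998, 0.045, 0.035, -0.002]
force: [3.8, 0.2, -1.7]
grip_width: 0.0004
gripper_force: 1.5
```

```bash
cat > look.py <<'E'
import sys
from st import *
p,d,P=snap('top')
D=(P[...,:2]-c)@L.T
h=cv2.cvtColor(p,cv2.COLOR_RGB2HSV)
for r in imaging.regions_of('top','bin')[:1]:
    q=D[r['pixels']&(P[...,2]>.04)]; print(r['confidence'],np.percentile(q,[2,50,98],axis=0))
m=(h[...,0]>100)&(h[...,0]<130)&(h[...,1]>110)&(P[...,2]>.052)&(P[...,2]<.075)&(abs(D[...,0])<.13)&(abs(D[...,1])<.09)
q=D[m];print('blue',len(q),np.percentile(q,[2,50,98],axis=0) if len(q) else '')
for y in(-.04,-.02,0,.02,.04):
    k=q[abs(q[:,1]-y)<.01]
    if len(k)>3: print(y,np.percentile(k[:,0],[2,98]))
q,_,_=snap('side'); 
cv2.imwrite('pics/'+sys.argv[1],np.hstack([cv2.resize(x[...,::-1],(400,500),interpolation=cv2.INTER_CUBIC) for x in(p[155:280,202:302],q[180:305,215:315])]))
E
python3 look.py l1.png
```

```text
7.2833 tip dock [0.0755 0.0032] 0.037612825798423594 F dock [ 3.8426 -0.1254] -1.654588445707788
blue 17 [[-0.0518 -0.0576]
 [-0.0384 -0.0561]
 [-0.0271 -0.0541]]
```

View pics/l1.png

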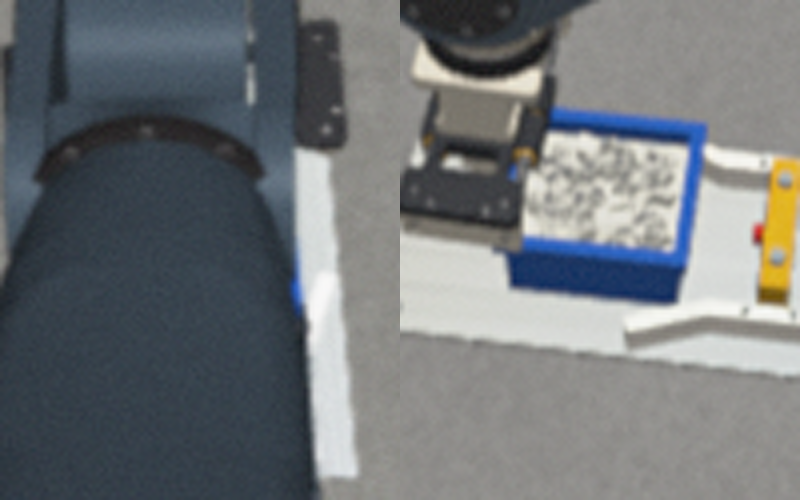

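The side view shows the bin sliding flat toward the funnel, gripped behind the lip at about 3.8 N drag. The top view is blocked by the arm. I'll continue, easing down slightly to take off the upward friction.

Request:
{"op": "arm_command", "data": {
  "steps": [0, 0, 0, -0.0016, -0.0001, -0.0003, 1, 0, 0, 0, -0.0032, -0.0003, -0.0006, 1, 0, 0, 0, -0.0048, -0.0004, -0.0009, 1, 0, 0, 0, -0.0064, -0.0006, -0.0012, 1, 0, 0, 0, -0.008, -0.0007, -0.0015, 1]
}}

```text
time: 7.85
position: [0.6147, 0.0674, 0.223]
tcp_rot: [0.998, 0.045, 0.037, -0.002]
force: [8.2, 1.1, 7.2]
grip_width: 0.0007
gripper_force: 4.2
```

Request:
{"op": "arm_command", "data": {
  "steps": [0, 0, 0, -0.002, -0.0002, 0, 1, 0, 0, 0, -0.004, -0.0004, 0, 1, 0, 0, 0, -0.006, -0.0005, 0, 1, 0, 0, 0, -0.008, -0.0007, 0, 1, 0, 0, 0, -0.01, -0.0009, 0, 1]
}}

```text
time: 8.27
position: [0.6047, 0.0665, 0.2231]
tcp_rot: [0.998, 0.045, 0.037, -0.002]
force: [10.0, 1.8, 4.9]
grip_width: 0.0004
gripper_force: 5.0
```

Request:
{"op": "arm_command", "data": {
  "steps": [0, 0, 0, -0.002, -0.0002, 0, 1, 0, 0, 0, -0.004, -0.0004, 0, 1, 0, 0, 0, -0.006, -0.0005, 0, 1, 0, 0, 0, -0.008, -0.0007, 0, 1, 0, 0, 0, -0.01, -0.0009, 0, 1]
}}

```text
time: 8.68
position: [0.5947, 0.0657, 0.223]
tcp_rot: [0.998, 0.045, 0.037, -0.002]
force: [7.9, 2.1, 5.3]
grip_width: 0.0003
gripper_force: 4.0
```

```bash
cat > side.py <<'E'
import sys
from st import *
q,d,P=snap('side'); D=(P[...,:2]-c)@L.T
h=cv2.cvtColor(q,cv2.COLOR_RGB2HSV)
m=(h[...,0]>100)&(h[...,0]<130)&(h[...,1]>110)&(P[...,2]>.055)&(P[...,2]<.08)&(abs(D[...,0])<.13)&(abs(D[...,1])<.09)
for y in(-.04,-.02,0,.02,.04):
    k=D[m&(abs(D[...,1]-y)<.01)]
    if len(k)>3: print('front lip',y,np.percentile(k[:,0],[3,97]))
Y=(h[...,0]>=15)&(h[...,0]<=35)&(h[...,1]>110)&(P[...,2]>.042)&(abs(D[...,0])<.14)&(abs(D[...,1])<.07)
print('stop',np.percentile(D[Y],[3,50,97],axis=0))
cv2.imwrite('pics/'+sys.argv[1],cv2.resize(q[190:290,230:330][...,::-1],(600,600),interpolation=cv2.INTER_CUBIC))
E
python3 side.py s4.png
```

```text
8.6833 tip dock [0.0496 0.0034] 0.03751516217240414 F dock [8.0806 1.3255] 5.34131672232112
front lip -0.04 [-0.0821  0.0101]
front lip -0.02 [-0.0828 -0.0766]
front lip 0 [-0.0827  0.0312]
front lip 0.02 [-0.0823 -0.076 ]
front lip 0.04 [-0.0812  0.0111]
stop [[-0.1207 -0.0465]
 [-0.1115  0.0052]
 [ 0.0116  0.0493]]
```

The bin's front lip is at −0.082, so the front wall is at about −0.076. The stop face is near −0.10, leaving about 25 mm to go. I'll ease off the down push and continue.

Request:
{"op": "arm_command", "data": {
  "steps": [0, 0, 0, -0.0016, -0.0001, 0.0003, 1, 0, 0, 0, -0.0032, -0.0003, 0.0006, 1, 0, 0, 0, -0.0048, -0.0004, 0.0009, 1, 0, 0, 0, -0.0064, -0.0006, 0.0009, 1, 0, 0, 0, -0.008, -0.0007, 0.0009, 1]
}}

```text
time: 9.15
position: [0.586, 0.065, 0.223]
tcp_rot: [0.998, 0.045, 0.036, -0.002]
force: [4.6, 1.0, 2.3]
grip_width: 0.0005
gripper_force: 2.8
```

Request:
{"op": "arm_command", "data": {
  "steps": [0, 0, 0, -0.001, -0.0001, 0, 1, 0, 0, 0, -0.002, -0.0002, 0, 1, 0, 0, 0, -0.003, -0.0003, 0, 1, 0, 0, 0, -0.004, -0.0004, 0, 1, 0, 0, 0, -0.005, -0.0005, 0, 1]
}}

```text
time: 9.57
position: [0.5811, 0.0645, 0.223]
tcp_rot: [0.998, 0.045, 0.036, -0.002]
force: [7.0, 2.0, 2.2]
grip_width: 0.0005
gripper_force: 2.9
```

```bash
python3 side.py s5.png
```

```text
9.5667 tip dock [0.0353 0.0033] 0.03751596209343083 F dock [7.157  1.4027] 2.1748852732103265
front lip -0.04 [-0.0965 -0.0052]
front lip -0.02 [-0.0977 -0.0905]
front lip 0 [-0.0967  0.0157]
front lip 0.02 [-0.097  -0.0903]
front lip 0.04 [-0.0957 -0.003 ]
stop [[-0.1208 -0.0461]
 [-0.1115  0.0052]
 [-0.0031  0.0487]]
```

View pics/s5.png

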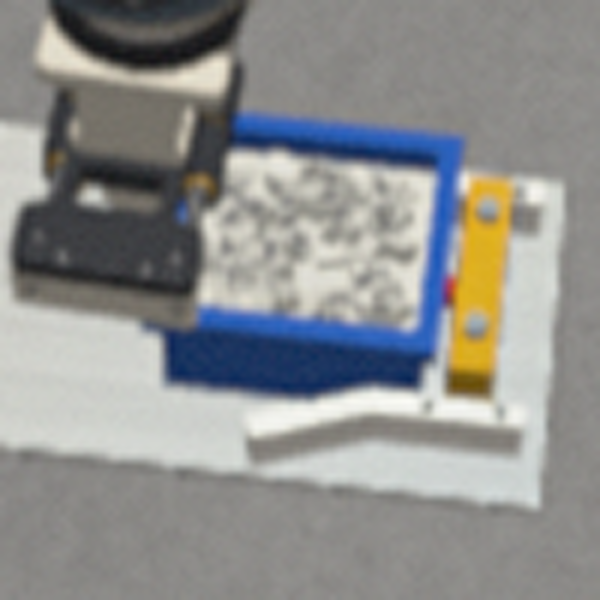

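The bin is straight in the lane, flat, with its front lip just at the red plunger (crop (450, 290)). About 10 mm remain, so I'll go slower.

Request:
{"op": "arm_command", "data": {
  "steps": [0, 0, 0, -0.0006, 0, 0, 1, 0, 0, 0, -0.0012, -0.0001, 0, 1, 0, 0, 0, -0.0018, -0.0001, 0, 1, 0, 0, 0, -0.0024, -0.0002, 0, 1, 0, 0, 0, -0.003, -0.0003, 0, 1]
}}

```text
time: 10.03
position: [0.5781, 0.0642, 0.223]
tcp_rot: [0.998, 0.045, 0.036, -0.002]
force: [5.5, 2.2, 1.2]
grip_width: 0.0006
gripper_force: 3.2
```

Request:
{"op": "arm_command", "data": {
  "steps": [0, 0, 0, -0.0004, 0, 0, 1, 0, 0, 0, -0.0008, -0.0001, 0, 1, 0, 0, 0, -0.0012, -0.0001, 0, 1, 0, 0, 0, -0.0016, -0.0001, 0, 1, 0, 0, 0, -0.002, -0.0002, 0, 1]
}}

```text
time: 10.45
position: [0.5762, 0.0641, 0.2231]
tcp_rot: [0.998, 0.045, 0.036, -0.002]
force: [6.5, 2.5, 1.8]
grip_width: 0.0005
gripper_force: 3.3
```

Request:
{"op": "arm_command", "data": {
  "steps": [0, 0, 0, -0.0004, 0, 0, 1, 0, 0, 0, -0.0008, -0.0001, 0, 1, 0, 0, 0, -0.0012, -0.0001, 0, 1, 0, 0, 0, -0.0016, -0.0001, 0, 1, 0, 0, 0, -0.002, -0.0002, 0, 1]
}}

```text
time: 10.87
position: [0.5742, 0.0639, 0.223]
tcp_rot: [0.998, 0.045, 0.036, -0.002]
force: [7.1, 2.7, -0.1]
grip_width: 0.0007
gripper_force: 3.5
```

Request:
{"op": "arm_command", "data": {
  "steps": [0, 0, 0, -0.0003, 0, 0, 1, 0, 0, 0, -0.0006, -0.0001, 0, 1, 0, 0, 0, -0.0009, -0.0001, 0, 1, 0, 0, 0, -0.0012, -0.0001, 0, 1, 0, 0, 0, -0.0015, -0.0001, 0, 1]
}}

```text
time: 11.28
position: [0.5727, 0.0638, 0.223]
tcp_rot: [0.998, 0.045, 0.036, -0.002]
force: [6.8, 3.3, 1.0]
grip_width: 0.0006
gripper_force: 3.5
```

Request:
{"op": "arm_command", "data": {
  "steps": [0, 0, 0, -0.0003, 0, 0, 1, 0, 0, 0, -0.0006, 0.0001, 0, 1, 0, 0, 0, -0.0009, 0.0001, 0, 1, 0, 0, 0, -0.0012, 0.0002, 0, 1, 0, 0, 0, -0.0015, 0.0002, 0, 1]
}}

```text
time: 11.7
position: [0.5713, 0.0639, 0.2231]
tcp_rot: [0.998, 0.045, 0.036, -0.002]
force: [8.5, 2.2, 0.6]
grip_width: 0.0002
gripper_force: 4.1
```

```bash
python3 side.py s6.png
```

```text
11.7 tip dock [0.0257 0.0037] 0.03756696926514161 F dock [8.6235 1.4481] 0.6227225469419136
front lip -0.04 [-0.1058 -0.0195]
front lip -0.02 [-0.1059 -0.1   ]
front lip 0 [-0.1051 -0.042 ]
front lip 0.02 [-0.1059 -0.0998]
front lip 0.04 [-0.1053 -0.0134]
stop [[-0.121  -0.0471]
 [-0.1149  0.0068]
 [ 0.0046  0.0496]]
```

Request:
{"op": "arm_command", "data": {
  "steps": [0, 0, 0, -0.0003, 0, 0, 1, 0, 0, 0, -0.0006, 0, 0, 1, 0, 0, 0, -0.0009, 0, 0, 1, 0, 0, 0, -0.0012, 0, 0, 1]
}}

```text
time: 12.08
position: [0.5706, 0.0641, 0.2234]
tcp_rot: [0.998, 0.045, 0.037, -0.002]
force: [11.7, 5.0, -1.7]
grip_width: 0.0004
gripper_force: 6.0
```

Request:
{"op": "arm_command", "data": {
  "steps": [0, 0, 0, -0.0003, 0, 0, 1, 0, 0, 0, -0.0006, -0.0001, 0, 1, 0, 0, 0, -0.0009, -0.0001, 0, 1]
}}

```text
time: 12.33
position: [0.5702, 0.0642, 0.2237]
tcp_rot: [0.998, 0.045, 0.038, -0.002]
force: [15.0, 6.3, -1.3]
grip_width: 0.0003
gripper_force: 7.5
```

Request:
{"op": "arm_command", "data": {
  "steps": [0, 0, 0, 0, 0.0004, 0, 1, 0, 0, 0, 0, 0.0008, 0, 1]
}}

```text
time: 12.5
position: [0.5701, 0.0647, 0.2237]
tcp_rot: [0.998, 0.045, 0.038, -0.002]
force: [13.5, 0.3, -0.8]
grip_width: 0.0006
gripper_force: 6.6
```

```bash
python3 side.py s7.png
```

```text
12.5 tip dock [0.0254 0.0045] 0.03824328565690738 F dock [13.4294 -0.9483] -0.7642456119272188
front lip -0.04 [-0.1056 -0.0143]
front lip -0.02 [-0.1068 -0.1   ]
front lip 0 [-0.1059 -0.1001]
front lip 0.02 [-0.1062 -0.1004]
front lip 0.04 [-0.1059 -0.0148]
stop [[-0.121  -0.0462]
 [-0.1155  0.0065]
 [-0.0137  0.0491]]
```

View pics/s7.png

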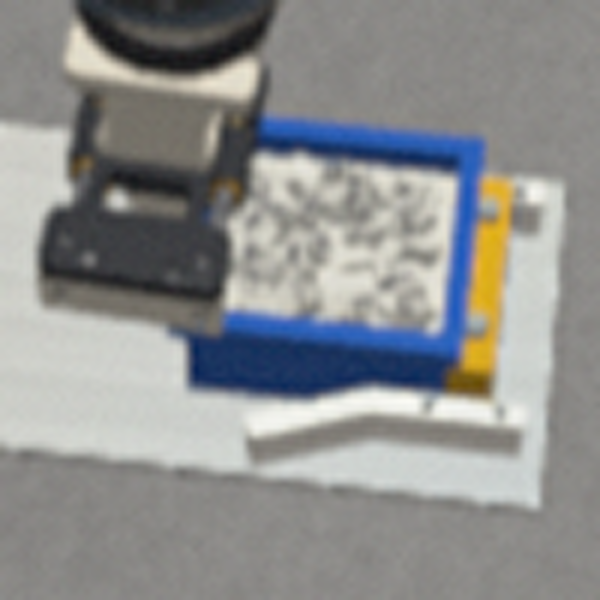

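The bin's front wall is against the stop across the full width, its lip is over the stop top and the plunger is hidden. I'll firm up to about 16 N and hold.

Request:
{"op": "arm_command", "data": {
  "steps": [0, 0, 0, -0.0003, 0, 0, 1, 0, 0, 0, -0.0005, 0, 0, 1, 0, 0, 0, -0.0005, 0, 0, 1]
}}

```text
time: 12.8
position: [0.5699, 0.0646, 0.2239]
tcp_rot: [0.998, 0.045, 0.039, -0.002]
force: [14.1, 2.1, -1.0]
grip_width: 0.0007
gripper_force: 7.5
```

Request:
{"op": "arm_command", "data": {
  "steps": [0, 0, 0, -0.0003, 0.0001, 0, 1, 0, 0, 0, -0.0005, 0.0002, 0, 1, 0, 0, 0, -0.0005, 0.0002, 0, 1, 0, 0, 0, -0.0005, 0.0002, 0, 1]
}}

```text
time: 13.13
position: [0.5697, 0.0647, 0.2241]
tcp_rot: [0.998, 0.045, 0.039, -0.002]
force: [16.0, 1.4, -1.2]
grip_width: 0.0007
gripper_force: 8.2
```

Request:
{"op": "arm_command", "data": {
  "steps": [0, 0, 0, 0, 0, 0, 1, 0, 0, 0, 0, 0, 0, 1, 0, 0, 0, 0, 0, 0, 1, 0, 0, 0, 0, 0, 0, 1, 0, 0, 0, 0, 0, 0, 1]
}}

```text
time: 13.55
position: [0.5697, 0.0647, 0.224]
tcp_rot: [0.998, 0.045, 0.039, -0.002]
force: [17.3, 0.5, -0.3]
grip_width: 0.0007
gripper_force: 8.2
```

Request:
{"op": "arm_command", "data": {
  "steps": [0, 0, 0, 0, 0, 0, 1, 0, 0, 0, 0, 0, 0, 1, 0, 0, 0, 0, 0, 0, 1, 0, 0, 0, 0, 0, 0, 1, 0, 0, 0, 0, 0, 0, 1]
}}

```text
time: 13.97
position: [0.5697, 0.0647, 0.2241]
tcp_rot: [0.998, 0.045, 0.039, -0.002]
force: [16.8, 1.1, -0.5]
grip_width: 0.0006
gripper_force: 8.2
```

The pull held steady at 16–17 N. After a short further hold, I'll back away slowly and rise.

Request:
{"op": "arm_command", "data": {
  "steps": [0, 0, 0, 0, 0, 0, 1, 0, 0, 0, 0, 0, 0, 1, 0, 0, 0, 0, 0, 0, 1, 0, 0, 0, 0, 0, 0, 1, 0, 0, 0, 0, 0, 0, 1]
}}

```text
time: 14.38
position: [0.5697, 0.0647, 0.224]
tcp_rot: [0.998, 0.045, 0.039, -0.002]
force: [16.8, 0.7, -0.3]
grip_width: 0.0007
gripper_force: 8.2
```

Request:
{"op": "arm_command", "data": {
  "steps": [0, 0, 0, 0.001, 0.0001, 0, 1, 0, 0, 0, 0.002, 0.0002, 0, 1, 0, 0, 0, 0.003, 0.0003, 0, 1, 0, 0, 0, 0.004, 0.0004, 0, 1, 0, 0, 0, 0.006, 0.0005, 0, 1]
}}

```text
time: 14.8
position: [0.5731, 0.0651, 0.2223]
tcp_rot: [0.998, 0.045, 0.034, -0.002]
force: [0.1, 0.7, 0.2]
grip_width: 0.0002
gripper_force: 0.0
```

Request:
{"op": "arm_command", "data": {
  "steps": [0, 0, 0, 0.004, 0.0004, 0, 1, 0, 0, 0, 0.008, 0.0007, 0, 1, 0, 0, 0, 0.012, 0.001, 0, 1, 0, 0, 0, 0.016, 0.0014, 0, 1, 0, 0, 0, 0.02, 0.0018, 0, 1]
}}

```text
time: 15.22
position: [0.594, 0.067, 0.2224]
tcp_rot: [0.998, 0.045, 0.035, -0.002]
force: [0.4, 0.8, -0.3]
grip_width: 0.0009
gripper_force: 0.0
```

Request:
{"op": "arm_command", "data": {
  "steps": [0, 0, 0, 0.002, 0, 0.02, 1, 0, 0, 0, 0.002, 0, 0.045, 1, 0, 0, 0, 0.002, 0, 0.075, 1, 0, 0, 0, 0.002, 0, 0.1, 1, 0, 0, 0, 0.002, 0, 0.12, 1]
}}

```text
time: 15.63
position: [0.5959, 0.067, 0.3447]
tcp_rot: [0.998, 0.045, 0.036, -0.002]
force: [-0.3, 0.5, -0.0]
grip_width: 0.0005
gripper_force: 0.0
```

```bash
python3 side.py s8.png
python3 - <<'E'
from st import *
print(np.array(s['position']),np.array(s['joint_positions']))
q,d,P=snap('side'); h=cv2.cvtColor(q,cv2.COLOR_RGB2HSV)
for n in('side',):
    m=(h[...,0]>=45)&(h[...,0]<=85)&(h[...,1]>110)&(P[...,1]<-.25)&(P[...,1]>-.36)&(P[...,0]>.38)&(P[...,0]<.48)
    print(m.sum(),np.percentile(P[m],[3,50,97],axis=0))
E
```

```text
15.6333 tip dock [0.0502 0.0045] 0.15919616723232774 F dock [-0.2215  0.5678] -0.014285530956295017
front lip -0.04 [-0.1053  0.0101]
front lip -0.02 [-0.1057  0.0118]
front lip 0 [-0.1049  0.0113]
front lip 0.02 [-0.106   0.0117]
front lip 0.04 [-0.1053  0.0103]
stop [[-0.121  -0.0457]
 [-0.1145  0.0103]
 [ 0.0188  0.049 ]]
15.6833 tip dock [0.0518 0.0044] 0.1627434727491522 F dock [2.1791 0.5744] 4.061769339523596
[0.5966 0.0671 0.3482] [0.0338 0.49   1.5908 0.005  0.9846 1.5115]
75 [[ 0.4207 -0.3162  0.0538]
 [ 0.4352 -0.2996  0.0619]
 [ 0.4493 -0.2887  0.0653]]
```

The bin stayed home (front lip −0.105) after release. The button is at about (0.434, −0.303), so I'll move over it and straighten the tool.

Request:
{"op": "arm_command", "data": {
  "steps": [-0.09, 1.02, 0, -0.0136, -0.0309, 0, 1, -0.18, 2.05, 0, -0.0271, -0.0618, 0, 1, -0.28, 3.07, 0, -0.0407, -0.0927, 0, 1, -0.37, 4.1, 0, -0.0542, -0.1237, 0, 1]
}}

```text
time: 16.07
position: [0.5405, -0.0577, 0.3413]
tcp_rot: [0.999, 0.045, -0.002, -0.0]
force: [1.1, -0.1, -0.3]
grip_width: 0.0002
gripper_force: 0.0
```

Request:
{"op": "arm_command", "data": {
  "steps": [0, 0, 0, -0.0136, -0.0309, 0, 1, 0, 0, 0, -0.0271, -0.0618, 0, 1, 0, 0, 0, -0.0407, -0.0927, 0, 1, 0, 0, 0, -0.0542, -0.1237, 0, 1]
}}

```text
time: 16.4
position: [0.4862, -0.1817, 0.3415]
tcp_rot: [0.999, 0.045, -0.002, -0.0]
force: [0.5, -1.2, 0.8]
grip_width: 0.0003
gripper_force: 0.0
```

Request:
{"op": "arm_command", "data": {
  "steps": [0, 0, 0, -0.0136, -0.0309, 0, 1, 0, 0, 0, -0.0271, -0.0618, 0, 1, 0, 0, 0, -0.0407, -0.0927, 0, 1, 0, 0, 0, -0.0542, -0.1237, 0, 1, 0, 0, 0, -0.0542, -0.1237, 0, 1]
}}

```text
time: 16.82
position: [0.4311, -0.3081, 0.3415]
tcp_rot: [0.999, 0.043, -0.002, 0.0]
force: [-0.8, -0.1, -0.5]
grip_width: 0.0004
gripper_force: 0.0
```

Run:
```python
from st import *
print('tip',tip,'tool z',M[:,2])
for n in('top','side','wrist'):
    q,d,P=snap(n,n+'9.png'); h=cv2.cvtColor(q,cv2.COLOR_RGB2HSV)
    m=(h[...,0]>=45)&(h[...,0]<=85)&(h[...,1]>110)&(P[...,1]<-.25)&(P[...,1]>-.36)&(P[...,0]>.38)&(P[...,0]<.48)
    if m.sum()>5: print(n,m.sum(),np.percentile(P[m],[3,50,97],axis=0))
q,d,P=snap('top'); D=(P[...,:2]-c)@L.T;h=cv2.cvtColor(q,cv2.COLOR_RGB2HSV)
m=(h[...,0]>100)&(h[...,0]<130)&(h[...,1]>110)&(P[...,2]>.055)&(P[...,2]<.075)&(abs(D[...,0])<.13)&(abs(D[...,1])<.09)
print('bin',cv2.minAreaRect((D[m]*1000).astype('f')))
```

```text
16.8167 tip dock [-0.1618 -0.3541] 0.1554831505377135 F dock [-0.8335 -0.0281] -0.5319632626446956
tip [ 0.4305 -0.3081  0.1555] tool z [-0.0032 -0.0002 -1.    ]
top 71 [[ 0.4225 -0.315   0.056 ]
 [ 0.4367 -0.3062  0.0614]
 [ 0.4485 -0.2987  0.0668]]
side 77 [[ 0.42   -0.3173  0.054 ]
 [ 0.4342 -0.299   0.0615]
 [ 0.4493 -0.2875  0.066 ]]
wrist 2486 [[ 0.4253 -0.3446  0.0531]
 [ 0.4531 -0.3048  0.2464]
 [ 0.4705 -0.2654  0.2793]]
bin ((-47.561824798583984, -2.0543556213378906), (120.67860412597656, 110.12626647949219), 0.22049295902252197)
```

View pics/wrist9.png

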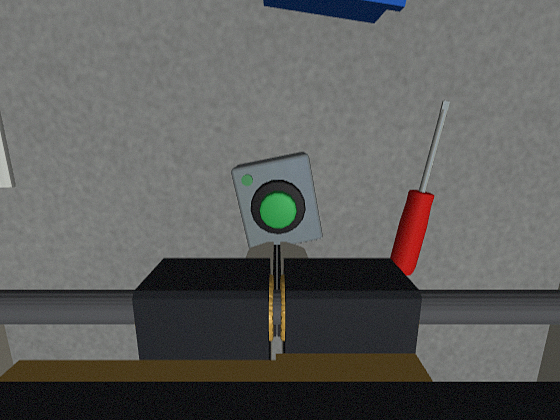

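The wrist picture shows the green button at (278, 210), in line with the fingers (col ~278), inside a dark ring. The bin is still straight and home. I'll check the button centre and the ring's height.

Run:
```python
from st import *
print('tip',tip)
q,d,P=snap('wrist'); h=cv2.cvtColor(q,cv2.COLOR_RGB2HSV)
v,u=np.mgrid[:420,:560]
g=(h[...,0]>=45)&(h[...,0]<=85)&(h[...,1]>110)&(abs(u-278)<25)&(abs(v-210)<25)
print(g.sum(),np.nanpercentile(P[g],[3,50,97],axis=0))
r=(h[...,2]<70)&(np.hypot(u-278,v-207)<29)&(np.hypot(u-278,v-210)>20)
print('ring',np.nanpercentile(P[r],[3,50,97],axis=0))
```

```text
17.0167 tip dock [-0.1592 -0.3495] 0.1558129215582445 F dock [0.1174 0.1926] 0.10856858573028622
tip [ 0.4326 -0.3033  0.1558]
1114 [[ 0.4238 -0.3188  0.0551]
 [ 0.4381 -0.3053  0.0617]
 [ 0.4512 -0.2919  0.063 ]]
ring [[ 0.4158 -0.3272  0.0452]
 [ 0.4438 -0.3069  0.0516]
 [ 0.4594 -0.2837  0.053 ]]
```

Request:
{"op": "arm_command", "data": {
  "steps": [0, 0, 0, 0.003, -0.001, -0.02, 1, 0, 0, 0, 0.003, -0.001, -0.042, 1, 0, 0, 0, 0.003, -0.001, -0.062, 1, 0, 0, 0, 0.003, -0.001, -0.078, 1, 0, 0, 0, 0.003, -0.001, -0.087, 1]
}}

```text
time: 17.48
position: [0.4362, -0.3038, 0.2537]
tcp_rot: [0.999, 0.046, -0.002, -0.001]
force: [-0.1, -0.1, -0.4]
grip_width: 0.0006
gripper_force: 0.0
```

Request:
{"op": "arm_command", "data": {
  "steps": [0, 0, 0, 0, 0, -0.001, 1, 0, 0, 0, 0, 0, -0.002, 1, 0, 0, 0, 0, 0, -0.003, 1, 0, 0, 0, 0, 0, -0.004, 1, 0, 0, 0, 0, 0, -0.005, 1]
}}

```text
time: 17.9
position: [0.4362, -0.3052, 0.2512]
tcp_rot: [0.999, 0.045, -0.001, 0.0]
force: [0.5, -1.4, -0.3]
grip_width: 0.0007
gripper_force: 0.0
```

Request:
{"op": "arm_command", "data": {
  "steps": [0, 0, 0, 0, 0, -0.001, 1, 0, 0, 0, 0, 0, -0.002, 1, 0, 0, 0, 0, 0, -0.003, 1, 0, 0, 0, 0, 0, -0.004, 1]
}}

```text
time: 18.23
position: [0.436, -0.3052, 0.2466]
tcp_rot: [0.999, 0.045, -0.001, 0.0]
force: [0.3, 1.0, 2.2]
grip_width: 0.0003
gripper_force: 1.2
```

Request:
{"op": "arm_command", "data": {
  "steps": [0, 0, 0, 0, 0, -0.001, 1, 0, 0, 0, 0, 0, -0.002, 1, 0, 0, 0, 0, 0, -0.003, 1, 0, 0, 0, 0, 0, -0.004, 1]
}}

```text
time: 18.57
position: [0.436, -0.3052, 0.2426]
tcp_rot: [0.999, 0.045, -0.001, 0.0]
force: [-0.7, 0.7, 5.6]
grip_width: 0.0004
gripper_force: 2.3
```

Request:
{"op": "arm_command", "data": {
  "steps": [0, 0, 0, 0, 0, -0.0005, 1, 0, 0, 0, 0, 0, -0.001, 1, 0, 0, 0, 0, 0, -0.0015, 1]
}}

```text
time: 18.82
position: [0.4361, -0.3052, 0.2421]
tcp_rot: [0.999, 0.045, -0.001, 0.0]
force: [-5.4, 4.7, 24.3]
grip_width: 0.0005
gripper_force: 11.9
```

The button is bottomed. I'll release straight away.

Request:
{"op": "arm_command", "data": {
  "steps": [0, 0, 0, 0, 0, 0.002, 1, 0, 0, 0, 0, 0, 0.005, 1, 0, 0, 0, 0, 0, 0.01, 1, 0, 0, 0, 0, 0, 0.02, 1, 0, 0, 0, 0, 0, 0.04, 1]
}}

```text
time: 19.23
position: [0.4355, -0.3047, 0.2802]
tcp_rot: [0.999, 0.045, -0.002, -0.001]
force: [-0.1, -0.4, -0.5]
grip_width: 0.0005
gripper_force: 0.0
```

Request:
{"op": "arm_command", "data": {
  "steps": [0, 0, 0, 0, 0, 0.03, 1, 0, 0, 0, 0, 0, 0.06, 1, 0, 0, 0, 0, 0, 0.08, 1, 0, 0, 0, 0, 0, 0.08, 1, 0, 0, 0, 0, 0, 0.08, 1]
}}

```text
time: 19.65
position: [0.4359, -0.305, 0.362]
tcp_rot: [0.999, 0.045, -0.0, 0.001]
force: [0.6, -0.2, -0.7]
grip_width: 0.0001
gripper_force: 0.0
```

Run:
```python
from st import *
q,d,P=snap('wrist'); h=cv2.cvtColor(q,cv2.COLOR_RGB2HSV)
g=(h[...,0]>=45)&(h[...,0]<=85)&(h[...,1]>110)&(abs(P[...,0]-.437)<.02)&(abs(P[...,1]+.305)<.02)&(P[...,2]<.08)
if g.sum(): print('button',g.sum(),np.nanpercentile(P[g],[3,50,97],axis=0))
q,d,P=snap('top','t10.png'); D=(P[...,:2]-c)@L.T;h=cv2.cvtColor(q,cv2.COLOR_RGB2HSV)
m=(h[...,0]>100)&(h[...,0]<130)&(h[...,1]>110)&(P[...,2]>.055)&(P[...,2]<.075)&(abs(D[...,0])<.13)&(abs(D[...,1])<.09)
print('bin',cv2.minAreaRect((D[m]*1000).astype('f')))
for t in('red_bin','black_bin','tip_cleaner','screwdriver','flux_jar'):
    r=imaging.regions_of('top',t)
    if r: print(t,np.round(r[0]['bbox']))
```

```text
19.65 tip dock [-0.1563 -0.3517] 0.17599593851751796 F dock [ 0.5754 -0.2107] -0.7435408922460474
button 958 [[ 0.4238 -0.3188  0.0551]
 [ 0.438  -0.3054  0.0616]
 [ 0.4512 -0.2919  0.063 ]]
bin ((-47.64217758178711, -1.9877471923828125), (120.43038177490234, 110.13762664794922), 0.058747999370098114)
red_bin [137. 162.  54.  54.]
black_bin [410. 176.  55.  50.]
tip_cleaner [153. 262.  32.  32.]
flux_jar [ 99. 234.  32.  25.]
```

View pics/t10.png

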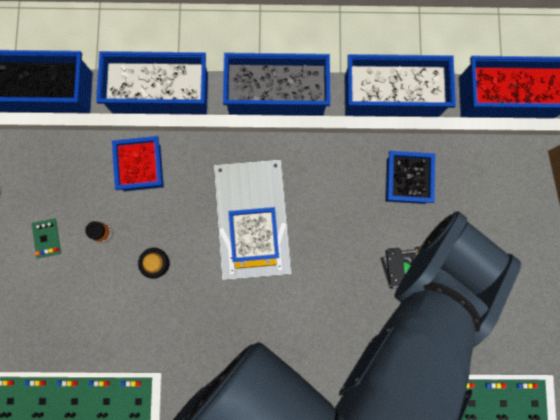

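The picture shows the white-connector bin home against the yellow stop (255, 262) and the bystanders unmoved. The screwdriver is hidden under the arm, which never came near it. The button is back up and the robot is touching nothing, so I'm handing in.

```bash
python3 -c "from bench import arm; print(arm.hand_in())"
```

```text
the job is handed in; nothing more can be done
None
```

I handed the job in with the bin home on the stop after a steady pull of about 16–17 N and the button pressed to its end and released; the last press reading was 24.3 N downward, about 25 N with sideways force, so it may have touched the 25 N limit. The switch (hidden by the bin) was judged in from the bin's position, and the screwdriver was hidden in the last picture.

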